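Shut the lids of the chocolate melter and switch it on

TASK

Both pans of the twin chocolate melter have just been filled: shut it up and start it. With the fingertips, push both steel lids down until they are fully shut, lowering them gently without a slam and touching them only from outside, never on their inner side, and press the rocker switch on the sloping front panel over to on (upper half in). Nothing needs to be picked up: leave everything else on the table where it is.

Things in the scene. Friction and masses are not known exactly. Their poses are not given: they have to be found in the camera images.
- melter: Twin chocolate melter, white and steel, fixed: 420 (y) x 280 (x) mm, deck 140 mm above the table. Origin: centre of its underside; x to its back, y to its left, z up. Pans 98 mm left and right of the middle. Front upright to 94 mm, then a panel slopes back at 40 degrees to the deck's front edge (85 mm ahead of the origin): rocker switch mid-width, a fixed dial (42 mm wide, 19 proud) 125 mm to each side.
- lid_left (a joint): Angle of the left (+y) steel lid about its level hinge at the back of its pan: 0 = fully shut and level, 1.57 = upright, stop at 1.6; starts 0.9 to 1.5. The hinge is stiff (0.45 N m): the lid (0.37 kg) stays at any angle. Pushing 145 mm from the hinge takes up to 4 N.
- lid_left_hinge (a point): Middle of the hinge axis (along y) of the left lid: 102 mm behind the melter's origin, 98 mm to the side, 146 mm above the table. Does not move; axes as the melter's. Behind it the deck is bare.
- lid_left_edge (a point): Middle of the left lid's free front edge, on its outer face; moves with it. x: along the lid to the hinge, z: outward normal (up when shut). The lid is 188 mm wide, reaches 182 mm from the hinge axis (a finger lip, 90 mm wide, 14 mm more); its outer face lies 5 mm outside the axis, 151 mm above the table when shut. The lids are 8 mm apart.
- lid_left_inside (a point): The inner plate of the left lid, 146 x 160 mm, on the side that faces the chocolate: the middle of its inner face. Not to be touched.
- lid_right (a joint): Angle of the right (-y) steel lid about its level hinge at the back of its pan: 0 = fully shut and level, 1.57 = upright, stop at 1.6; starts 0.9 to 1.5. The hinge is stiff (0.45 N m): the lid (0.37 kg) stays at any angle. Pushing 145 mm from the hinge takes up to 4 N.
- lid_right_hinge (a point): Middle of the hinge axis (along y) of the right lid: 102 mm behind the melter's origin, 98 mm to the side, 146 mm above the table. Does not move; axes as the melter's. Behind it the deck is bare.
- lid_right_edge (a point): Middle of the right lid's free front edge, on its outer face; moves with it. x: along the lid to the hinge, z: outward normal (up when shut). The lid is 188 mm wide, reaches 182 mm from the hinge axis (a finger lip, 90 mm wide, 14 mm more); its outer face lies 5 mm outside the axis, 151 mm above the table when shut. The lids are 8 mm apart.
- lid_right_inside (a point): The inner plate of the right lid, 146 x 160 mm, on the side that faces the chocolate: the middle of its inner face. Not to be touched.
- switch (a joint): Tilt of the black rocker switch on the sloping panel: 0 = off (upper half up to 5 mm proud, lower half flush), 0.35 = on (upper half flush, lower half proud). It stays where it is put; about 2 N on the upper half turns it over.
- switch_upper (a point): Point on the face of the rocker's upper half, 10 mm up the slope from its pivot; moves with it. The rocker is 21 mm wide (y), 29 mm along the slope; its pivot is 3 mm proud of the panel, 114 mm ahead of the melter's origin, 119 mm above the table. The panel's inward normal points 0.64 to the melter's back, 0.77 down.
- bottle_a: Squeeze bottle full of chocolate, brown, 54 mm across, 188 mm high with its nozzle, standing; origin at the centre of its foot. Bystander, close to a side of the melter.
- bottle_b: The same kind of squeeze bottle (54 mm across, 188 mm high), standing close to a side of the melter. Bystander.
- bottle_c: The same kind of squeeze bottle (54 mm across, 188 mm high), standing close to a side of the melter. Bystander.
- palette_knife: Palette knife with black handle and steel blade, 277 mm long, 28 mm wide, at most 16 mm high, lying along the melter's right side; its x axis runs from handle to blade; origin near mid-length on the underside. Bystander.
- scraper: Bench scraper, steel blade 95 x 130 mm with a 22 mm wooden bar handle, lying by the melter's front left corner, 22 mm high; origin on the underside, 22 mm from the handle's axis; x points to the blade. Bystander.
- mould: Chocolate mould, flat slab 135 (x) x 275 (y) x 22 mm with 21 round cavities; origin at the centre of its underside. Bystander, to one side.
- bowl: Steel bowl, 150 mm across, 60 mm high; origin at the centre of its foot. Bystander, to one side.

How it is judged:
By the outcome, as a careful person would: the job done as asked, in the order asked, and still so for the second after the job is handed in, with the robot touching nothing.
It also fails if it takes over 64 s, if anything falls off the work surface, if the arm or the gripper's body presses on something with over 40 N, if the wrist force passes 120 N, or if a joint passes its speed limit or range.

ROBOT

A 6-joint arm with a two-finger parallel gripper is mounted at the origin on the work surface. World frame = base frame: x ahead of the robot, y to its left, z up, the work surface at z = 0. Lengths are in mm, angles in rad, forces in N, time in s.
With the tool pointing down it reaches from about 275 to 750 mm from the base axis. Payload 10.2 kg.
Tool frame: the origin (TCP) lies at the very end of the fingers, on their centre line; the grasp point (between the pads) lies 19 mm behind it; z points along the fingers, y is the line along which they close (so a half turn about z gives the same grasp; the last joint's range is limited). The gripper opens to 85 mm and grips with 20 to 120 N. Pads are 22 mm wide; open, the fingers measure 114 mm over their backs; the gripper's body (76 mm by 85 mm) begins 54 mm behind the grasp point. The pads swing forward as they close: fully open they stand 13 mm farther back than shut.
Start: joints at [-1.549, 0.313, 1.498, -0, 1.331, -0.223], TCP at [127.227, -509.357, 231.294] pointing down, gripper open.
Joint ranges: [-2.94, 2.94], [-0.97, 2.17], [0.19, 2.56], [-1.23, 4.37], [0.02, 3.11], [-2.88, 2.88]. Speed limits (rad/s): [2.39, 2.39, 3.01, 3.14, 3.14, 3.14].

INTERFACE

Orientations are given as a unit quaternion [w, x, y, z].
In Python, from rig import ctrl, optics gives the robot as it stands. The module is installed in compiled form; this text tells all that it offers.
- The arm moves only by the shell command python3 -m handwheel 'ROWS' [FORCE]. ROWS is JSON, a list that holds one entry, the list of rows, each a list of 5 numbers: the gripper command: -1 is fully open, 1 is shut, values between are in proportion, then the shift along the world's x, y, z in units of 50 mm (1.0 is 50 mm), then the turn about the world's z in units of 8 degrees (1.0 is 8 degrees). In form: [[[gripper, tx, ty, tz, twist], ...]]. A call has 1 to 10 rows; each row shifts and turns the commanded pose from where the row before left it; what a row does not reach is not made up. A row lasts 1/10 s, in which the tool goes at most 50 mm and 8.59 degrees, less where a joint would pass 70% of its speed; a pose out of reach is approached as far as the arm can. A call is refused whole if a number of a shift passes 1 or a number of a turn 1, either way. A call with a gripper value outside its range is refused whole. The fingers move at their own pace and stop on an object; FORCE is the grip in N (left out, the last holds). Time passes only in rows, so rows that do not move let the fingers close. It gives the time, the measured TCP pose, the force, the opening and the grip force at its end, in the units of the state.
- ctrl.sense(): the state, without advancing time (a new reading comes with each control period).
- optics.capture(name): name is "scene" or "side" or "wrist"; returns a dict with "img" (420x560x3 uint8, blue, green, red), "K" (3x3 intrinsics, pixels), "R" (3x3) and "t" (3): a world point X has camera coordinates R X + t. Camera axes: x right, y down, z forward; pixel columns grow to the right and rows downward; lengths in mm; the calibration is good to about 2 mm. The wrist camera is an equidistant fisheye: a pixel r from the principal point sees the ray r / f radians off the axis. A picture is of the moment at which its call begins. There is no depth.
- ctrl.finish_job(): hands the job in; it is judged then, once.
The state is a dict: "time_s": time; "joints": joint angles; "dq": joint speeds; "tau": joint torques, N m; "eef_pos": TCP position; "ee_rot": TCP orientation; "force": force on the tool from outside, world axes, zero at the start; "wrist_torque": the same for the moment, N m; "grip_width": opening from 0.0 (shut) to 1.0 (fully open); "grip_force": force on a finger pad.
Only numpy, scipy, OpenCV 4.12 (cv2) and the standard library are available. Lean on these libraries where they do the work, as an engineer would, in place of code of your own. Each camera call takes 0.05 s, during which the arm holds its last target. There are 200 camera calls.

## Working session

There is one attempt and no reset: what is moved stays moved. The work goes in short steps, Python scripts to look and compute and a shell command to move; the robot and the scene stay as the last step left them, time stands still between calls to the robot, and variables do not carry over. Pictures are saved under pics/ and viewed, at most 10 in all, crops included, and the job is handed in when it is done.

```bash
mkdir -p pics
python3 - <<'E'
from rig import ctrl, optics
import cv2, pickle
for n in ("scene","side"):
    d=optics.capture(n); cv2.imwrite(f"pics/{n}0.png",d["img"]); pickle.dump(d,open(n+".pkl","wb"))
    print(n,d["K"].tolist(),d["R"].round(3).tolist(),d["t"].round(1).tolist())
s=ctrl.sense(); print(s["time_s"],s["eef_pos"],s["ee_rot"],s["grip_width"])
E
```

```text
scene [[475.9618272674432, 0.0, 281.62225433488874], [0.0, 475.9618272674432, 212.0470728090426], [0.0, 0.0, 1.0]] [[0.886, -0.464, 0.01], [-0.386, -0.749, -0.539], [0.258, 0.473, -0.842]] [-456.6, 287.0, 1651.6]
side [[398.8495266361694, 0.0, 273.46706982391225], [0.0, 398.8495266361694, 210.5811264607203], [0.0, 0.0, 1.0]] [[-0.929, -0.37, -0.009], [-0.351, 0.887, -0.301], [0.119, -0.276, -0.954]] [479.2, 176.6, 1471.7]
0.1 [ 127.20845544 -509.12464705  230.79850267] [-5.69009309e-04  9.92520754e-01  1.22074679e-01  5.25259097e-05] 1.0019933707485347
```

View pics/scene0.png

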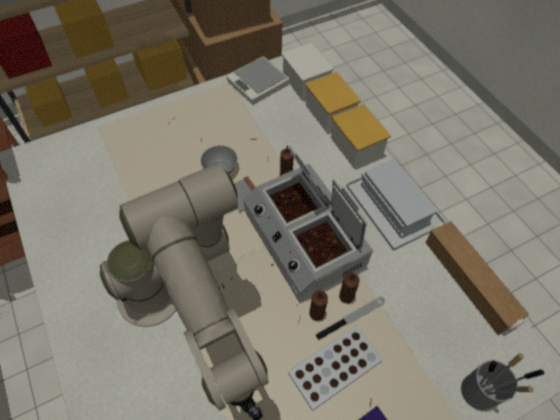

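View pics/side0.png

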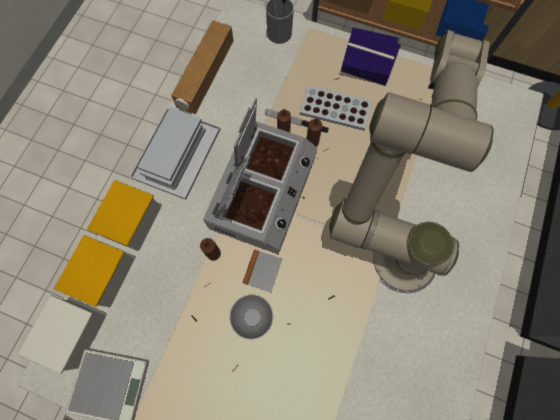

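The scene view shows the melter around (305,230), with its switch near (277,237) and its dials near (258,210) and (293,265). The side view shows it around (262,180), with its switch near (292,191) and dials near (306,160) and (281,223). I'll enlarge both.

Run:
```python
import pickle,cv2,numpy as np
a=pickle.load(open("scene.pkl","rb"))["img"][140:310,225:390]; b=pickle.load(open("side.pkl","rb"))["img"][95:265,190:330]
f=lambda i:cv2.resize(i,(400,int(i.shape[0]*400/i.shape[1])),interpolation=cv2.INTER_CUBIC)
a,b=f(a),f(b); h=max(a.shape[0],b.shape[0]); o=np.zeros((h,800,3),np.uint8); o[:a.shape[0],:400]=a;o[:b.shape[0],400:]=b
cv2.imwrite("pics/crop.png",o); print(400/165,400/140)
```

```text
2.4242424242424243 2.857142857142857
```

View pics/crop.png

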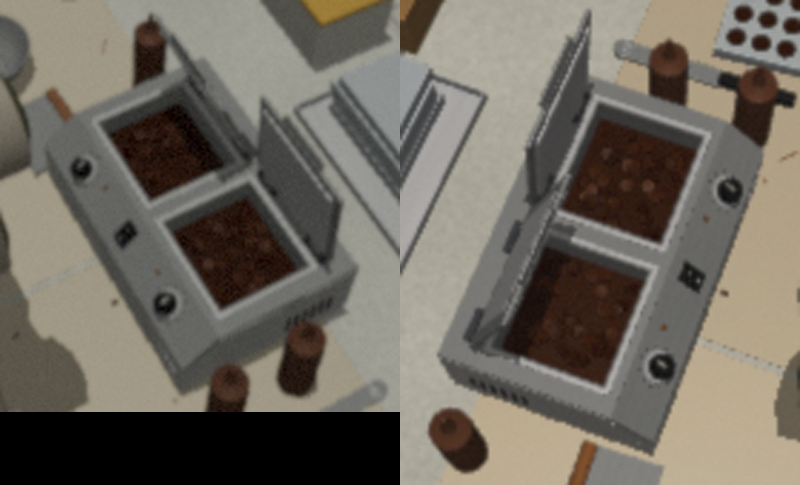

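```bash
cat > h.py <<'E'
import pickle,cv2,numpy as np
D={n:pickle.load(open(f"{n}.pkl","rb")) for n in("scene","side")}
def P(n): d=D[n]; return d["K"]@np.c_[d["R"],d["t"]]
def cen(n): d=D[n]; return -d["R"].T@d["t"]
def ray(n,u,v):
    d=D[n]; r=d["R"].T@np.linalg.inv(d["K"])@[u,v,1]; return r/np.linalg.norm(r)
def tri(a,b):
    X=cv2.triangulatePoints(P("scene"),P("side"),np.array(a,float).reshape(2,1),np.array(b,float).reshape(2,1)); return (X[:3]/X[3]).ravel()
def sc(x,y): return 225+x/2.4242,140+y/2.4242
def sd(x,y): return 190+(x-400)/2.857,95+y/2.857
E
python3 - <<'E'
from h import *
np.set_printoptions(precision=1,suppress=True)
print(cen("scene"),cen("side"))
pts={"dl":(sc(81,169),sd(660,366)),"dr":(sc(166,303),sd(730,190)),"sw":(sc(124,235),sd(692,277))}
X={k:tri(*v) for k,v in pts.items()}; print(X, np.linalg.norm(X["dl"]-X["dr"]))
yv=(X["dl"]-X["dr"])[:2]; yv/=np.linalg.norm(yv); xv=np.array([yv[1],-yv[0]])
# dial top centre: ~ panel mid (x=-112,z=117)+19*(-.64,.77) -> x~-124,z~132 ; switch x=-114,z=119
o1=(X["dl"]+X["dr"])[:2]/2+xv*124; o2=X["sw"][:2]+xv*115
print("yaw",np.degrees(np.arctan2(xv[1],xv[0])),o1,o2)
o=(o1+o2)/2
cand={"Rlid out":(sc(338,185),sd(588,12)),"Rlid in":(sc(262,98),sd(530,125)),"Llid out":(sc(165,15),sd(475,335)),"Llid in":(sc(250,150),sd(568,180))}
ys={"Rlid out":-192,"Rlid in":-4,"Llid out":192,"Llid in":4}
for k,(a,b) in cand.items():
    X=tri(a,b); q=X[:2]-o; print(k,"tri mel",q@xv,q@yv,X[2])
    for n,p in(("scene",a),("side",b)):
        C=cen(n);r=ray(n,*p); s=(ys[k]-(C[:2]-o)@yv)/(r[:2]@yv); Z=C+s*r; u=(Z[:2]-o)@xv-102; w=Z[2]-146
        print("   ",n,"x,z rel hinge",u,w,"ang",np.arctan2(w,-u),"r",np.hypot(u,w))
E
```

```text
[  89.3 -778.7 1550.6] [ 331.6  427.4 1460.8]
{'dl': array([458. ,  71.8, 119.9]), 'dr': array([ 462.6, -179.3,  121.9]), 'sw': array([464.3, -53.2, 113.1])} 251.13544284185227
yaw 1.0445738775238698 [584.3 -51.5] [579.3 -51.1]
Rlid out tri mel 84.26868499724542 -177.7470526669481 342.14092467114483
    scene x,z rel hinge -29.44773779522228 227.9829828361162 ang 1.442341170709733 r 229.8769447424187
    side x,z rel hinge -15.130916265110542 168.8705280585027 ang 1.4814342657542126 r 169.5470432469388
Rlid in tri mel 80.50801921048854 -19.750328917231577 342.66048132658176
    scene x,z rel hinge -12.792953331382861 169.1892039911229 ang 1.495326641723445 r 169.67217332871272
    side x,z rel hinge -26.9623689569556 235.45784449300118 ang 1.4567825489688486 r 236.9965524497378
Llid out tri mel 62.41463090137576 206.64375265166845 281.5724072637251
    scene x,z rel hinge -49.73156680384474 155.63835646525945 ang 1.2615172016578828 r 163.39071803493746
    side x,z rel hinge -22.30298560969878 74.95334029235687 ang 1.2815811623509832 r 78.20119173061417
Llid in tri mel 59.68948627341137 -23.395260793712783 232.39768330464813
    scene x,z rel hinge -11.875639397693178 33.890139878395075 ang 1.23375116066105 r 35.91061670427322
    side x,z rel hinge -66.7130446448165 145.36076097315254 ang 1.1405261259231074 r 159.9386793632962
```

```bash
python3 -m handwheel '[[[1,0,0,0.6,-0.16],[1,0.6,0.3,0.6,-0.16],[1,0.8,0.4,0.4,-0.16],[1,0.8,0.4,0.4,-0.16],[1,0.8,0.4,0.4,-0.16],[1,0.8,0.4,0.4,-0.16],[1,0.8,0.4,0,-0.16],[1,0.8,0.4,0,-0.16],[1,0.8,0.4,0,-0.16],[1,0.8,0.4,0,-0.16]]]' 40
```

```text
time_s: 1.1
eef_pos: [478.7, -333.2, 371.0]
ee_rot: [-0.0, 1.0, 0.01, -0.0]
force: [0.0, -0.6, -0.2]
grip_width: -0.003
grip_force: 0.0
```

```bash
python3 -m handwheel '[[[1,0.7,0.3,0,0],[1,0.7,0.3,0,0],[1,0.7,0.4,0,0],[1,0.7,0.6,0,0],[1,0.6,0.6,0,0],[1,0.5,0.6,0,0],[1,0.4,0.6,0,0],[1,0,0,0,0]]]'
python3 - <<'E'
from rig import ctrl, optics
import cv2,pickle,numpy as np
a=optics.capture("scene")["img"][60:340,200:430]; b=optics.capture("wrist")["img"]
cv2.imwrite("pics/p1.png",np.hstack([cv2.resize(a,(345,420)),cv2.resize(b,(455,420))]))
print(ctrl.sense()["joints"])
E
```

```text
time_s: 1.9
eef_pos: [694.3, -160.2, 369.3]
ee_rot: [-0.001, 1.0, 0.013, -0.001]
force: [0.2, 0.5, -0.2]
grip_width: -0.003
grip_force: 0.0
[-3.96422888e-01  8.31521371e-01  3.13628182e-01 -2.88090416e-04
  1.99768672e+00  1.15180088e+00]
```

View pics/p1.png

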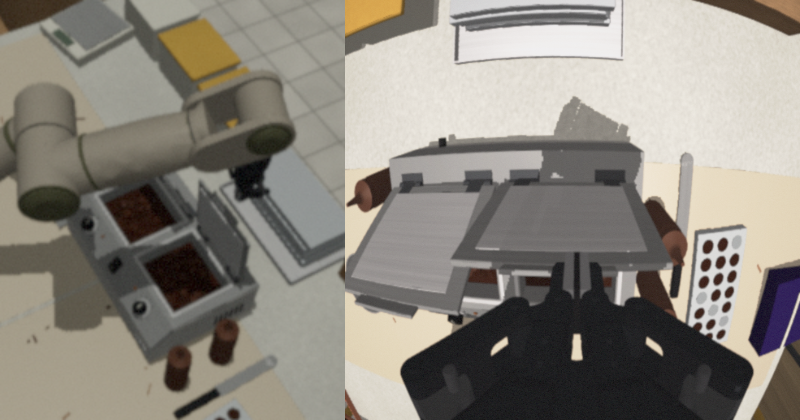

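```bash
cat >> h.py <<'E'
def wray(d,u,v):
    K=d["K"];a=(u-K[0,2])/K[0,0];b=(v-K[1,2])/K[1,1];r=np.hypot(a,b); return d["R"].T@np.array([np.sin(r)*a/r,np.sin(r)*b/r,np.cos(r)])
def wproj(d,X):
    c=d["R"]@X+d["t"];th=np.arctan2(np.hypot(*c[:2]),c[2]);n=c[:2]/np.hypot(*c[:2]);K=d["K"];return K[0,0]*th*n+K[:2,2]
E
python3 - <<'E'
from h import *
from rig import optics
np.set_printoptions(precision=1,suppress=True)
d=optics.capture("wrist"); pickle.dump(d,open("wrist.pkl","wb"))
C=-d["R"].T@d["t"]; print("cam",C,"axis",d["R"][2])
s=560/455.
w=lambda x,y:((x-345)*s,y)
print("tcp disp",wproj(d,np.array([694.3,-160.2,369.3])),"(shown x = u/s+345)")
# back deck corners z=140 (bottom of face?) : top edge of back
for n,p,z in(("deckbackL",w(390,158),140),("deckbackR",w(642,150),140),("hingeL1",w(412,182),146),("hingeR2",w(610,177),146)):
    u=(p[0],p[1]*1.0); r=wray(d,*u); print(n,(C+r*(z-C[2])/r[2]))
# lid corners onto side planes y=ymel
o=np.array([582,-51]);y=np.array([-.018,1]);x=np.array([1,.018])
for n,p,ys in(("R out",w(672,263),-192),("R in",w(453,262),-4),("L out",w(346,290),192),("L in",w(462,315),4)):
    r=wray(d,*p); t=(ys-(C[:2]-o)@y)/(r[:2]@y); Z=C+t*r; u=(Z[:2]-o)@x-102; v=Z[2]-146; print(n,Z,"ang",np.arctan2(v,-u),"r",np.hypot(u,v))
E
```

```text
cam [ 768.8 -162.1  513.6] axis [-0.3 -0.  -1. ]
tcp disp [277.9 262.9] (shown x = u/s+345)
deckbackL [715.5 155.9 140. ]
deckbackR [ 724.  -257.7  140. ]
hingeL1 [682.1 106.1 146. ]
hingeR2 [ 691.1 -211.5  146. ]
R out [ 675.1 -241.3  331.9] ang 1.5044625503908304 r 186.3133484048527
R in [662.9 -53.5 318.4] ang 1.4490192265820199 r 173.70095848618573
L out [601.4 141.3 302.9] ang 1.1035668954611562 r 175.70608768874447
L in [605.  -46.6 305.4] ang 1.1110502925075911 r 177.8158606073127
```

```bash
python3 -m handwheel '[[[1,0.15,0.1,0,0],[1,0,0.1,-0.3,0],[1,0,0,-0.4,0],[1,0,0,-0.4,0],[1,0,0,-0.3,0],[1,0,0,0,0]]]'
```

```text
time_s: 2.65
eef_pos: [698.5, -155.5, 299.5]
ee_rot: [-0.001, 1.0, 0.01, -0.002]
force: [0.1, -0.5, 0.5]
grip_width: -0.001
grip_force: 0.0
```

```bash
python3 -m handwheel '[[[1,-0.12,0.04,-0.03,0],[1,-0.12,0.04,-0.03,0],[1,-0.15,0,-0.03,0],[1,-0.15,0,-0.03,0],[1,-0.15,0,-0.03,0],[1,-0.14,0,-0.05,0],[1,-0.14,0,-0.05,0],[1,-0.14,0,-0.05,0]]]'
```

```text
time_s: 3.45
eef_pos: [644.1, -151.4, 288.3]
ee_rot: [0.001, 1.0, 0.01, 0.002]
force: [1.6, -1.1, 1.9]
grip_width: -0.001
grip_force: 1.1
```

```bash
python3 -m handwheel '[[[1,-0.15,0,-0.08,0],[1,-0.15,0,-0.08,0],[1,-0.15,0,-0.09,0],[1,-0.13,0,-0.09,0],[1,-0.12,0,-0.1,0],[1,-0.12,0,-0.1,0],[1,-0.11,0,-0.1,0],[1,-0.11,0,-0.1,0],[1,-0.11,0,-0.1,0]]]'
```

```text
time_s: 4.35
eef_pos: [586.4, -150.8, 244.4]
ee_rot: [0.0, 1.0, 0.01, 0.0]
force: [0.9, -0.7, 0.5]
grip_width: -0.001
grip_force: 0.7
```

```bash
python3 -m handwheel '[[[1,-0.1,0,-0.1,0],[1,-0.1,0,-0.1,0],[1,-0.1,0,-0.11,0],[1,-0.08,0,-0.12,0],[1,-0.07,0,-0.13,0],[1,-0.07,0,-0.13,0],[1,-0.05,0,-0.12,0],[1,-0.05,0,-0.12,0],[1,-0.05,0,-0.12,0]]]'
```

```text
time_s: 5.25
eef_pos: [553.1, -150.3, 191.3]
ee_rot: [-0.0, 1.0, 0.011, 0.0]
force: [0.9, -0.5, 1.2]
grip_width: 0.002
grip_force: 0.4
```

Next is the slow final stretch down to a lid height of 151.

```bash
python3 -m handwheel '[[[1,-0.03,0,-0.1,0],[1,-0.03,0,-0.1,0],[1,-0.02,0,-0.1,0],[1,-0.02,0,-0.1,0],[1,0,0,-0.08,0],[1,0,0,-0.08,0],[1,0,0,-0.06,0],[1,0,0,-0.05,0],[1,0,0,-0.04,0],[1,0,0,-0.03,0]]]'
```

```text
time_s: 6.25
eef_pos: [548.2, -150.3, 154.6]
ee_rot: [-0.0, 1.0, 0.011, -0.0]
force: [-1.2, -0.1, 0.6]
grip_width: 0.002
grip_force: 0.3
```

```bash
python3 -m handwheel '[[[1,0,0,-0.03,0],[1,0,0,-0.03,0],[1,0,0,-0.03,0],[1,0,0,-0.02,0],[1,0,0,0,0]]]'
```

```text
time_s: 6.75
eef_pos: [548.3, -150.4, 150.9]
ee_rot: [0.0, 1.0, 0.011, 0.0]
force: [-5.9, 1.8, 13.8]
grip_width: 0.001
grip_force: 6.8
```

```bash
python3 -m handwheel '[[[1,0,0,-0.02,0],[1,0,0,0,0],[1,0,0,0.3,0],[1,0,0,0.8,0],[1,0,0,0.9,0],[1,0.5,0,0.8,0],[1,0.8,0,0.4,0],[1,0.8,0,0,0],[1,0.5,0.5,0,0],[1,0.2,0.8,0,0]]]'
python3 -m handwheel '[[[1,0,0.8,0,0],[1,0,0.8,0,0],[1,0,0.7,0,0],[1,0,0.3,0,0],[1,0,0,0,0]]]'
```

```text
time_s: 7.75
eef_pos: [689.7, -86.3, 306.0]
ee_rot: [-0.0, 1.0, 0.009, -0.001]
force: [0.2, 0.0, -0.6]
grip_width: -0.001
grip_force: 0.0
time_s: 8.25
eef_pos: [688.2, 46.3, 308.2]
ee_rot: [-0.0, 1.0, 0.012, 0.0]
force: [-0.1, -1.3, -0.1]
grip_width: -0.008
grip_force: 0.0
```

Run:
```python
from h import *
from rig import ctrl,optics
d=optics.capture("wrist"); pickle.dump(d,open("wrist2.pkl","wb"))
b=d["img"]; a=optics.capture("side")["img"][60:340,150:380]
cv2.imwrite("pics/p2.png",np.hstack([cv2.resize(a,(240,420)),b]))
```

```text
(no output)
```

View pics/p2.png

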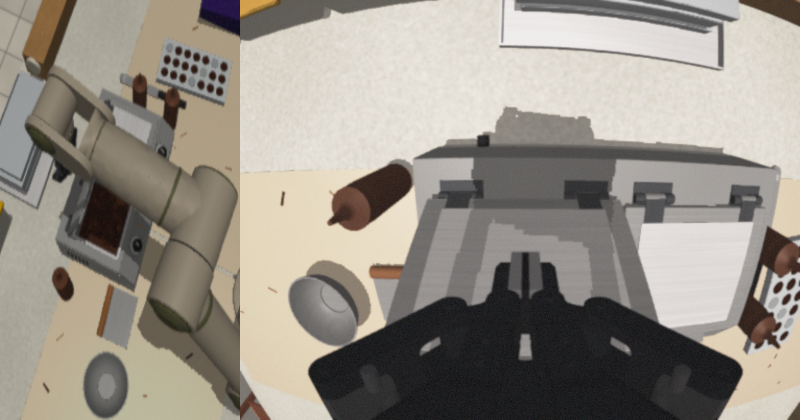

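The wrist view shows the right lid level and shut, bright at (700,270). The left lid is tilted up ahead of the fingertips at (525,255), with nothing else in the way.

```bash
python3 -m handwheel '[[[1,-0.3,0,-0.15,0],[1,-0.2,0,-0.15,0],[1,-0.12,0,-0.04,0],[1,-0.12,0,-0.04,0],[1,-0.12,0,-0.04,0],[1,-0.12,0,-0.06,0],[1,-0.14,0,-0.06,0],[1,-0.14,0,-0.06,0],[1,-0.14,0,-0.08,0]]]'
```

```text
time_s: 9.25
eef_pos: [618.4, 42.3, 274.5]
ee_rot: [0.0, 1.0, 0.009, 0.001]
force: [1.8, -0.4, 1.6]
grip_width: 0.003
grip_force: 0.9
```

```bash
python3 -m handwheel '[[[1,-0.13,0.03,-0.08,0],[1,-0.13,0.03,-0.08,0],[1,-0.13,0,-0.09,0],[1,-0.11,0,-0.1,0],[1,-0.11,0,-0.1,0],[1,-0.11,0,-0.1,0],[1,-0.1,0,-0.1,0],[1,-0.1,0,-0.11,0],[1,-0.09,0,-0.11,0]]]'
python3 -m handwheel '[[[1,-0.08,0,-0.12,0],[1,-0.07,0,-0.13,0],[1,-0.07,0,-0.13,0],[1,-0.05,0,-0.12,0],[1,-0.05,0,-0.12,0],[1,-0.05,0,-0.12,0]]]'
```

```text
time_s: 10.15
eef_pos: [567.3, 47.7, 230.3]
ee_rot: [-0.0, 1.0, 0.011, -0.0]
force: [1.2, -0.2, 0.1]
grip_width: 0.0
grip_force: 0.5
time_s: 10.75
eef_pos: [549.1, 47.7, 193.3]
ee_rot: [-0.0, 1.0, 0.011, 0.0]
force: [0.4, -0.5, 0.2]
grip_width: 0.003
grip_force: 0.3
```

```bash
python3 -m handwheel '[[[1,-0.04,0,-0.12,0],[1,-0.03,0,-0.1,0],[1,-0.02,0,-0.1,0],[1,-0.02,0,-0.1,0],[1,0,0,-0.08,0],[1,0,0,-0.08,0],[1,0,0,-0.06,0],[1,0,0,-0.05,0],[1,0,0,-0.04,0],[1,0,0,-0.03,0]]]'
python3 -m handwheel '[[[1,0,0,-0.03,0],[1,0,0,-0.03,0],[1,0,0,-0.03,0],[1,0,0,0,0]]]'
```

```text
time_s: 11.75
eef_pos: [543.7, 47.7, 155.7]
ee_rot: [0.0, 1.0, 0.011, 0.0]
force: [-0.1, -0.1, 0.5]
grip_width: 0.004
grip_force: 0.3
time_s: 12.15
eef_pos: [543.7, 47.6, 151.2]
ee_rot: [-0.0, 1.0, 0.011, -0.0]
force: [0.6, -0.1, 1.1]
grip_width: -0.004
grip_force: 0.0
```

```bash
python3 -m handwheel '[[[1,0,0,-0.02,0],[1,0,0,-0.02,0],[1,0,0,0,0]]]'
```

```text
time_s: 12.45
eef_pos: [543.8, 47.7, 151.0]
ee_rot: [0.0, 1.0, 0.011, 0.001]
force: [-6.0, -0.5, 14.3]
grip_width: 0.0
grip_force: 6.9
```

```bash
python3 -m handwheel '[[[1,0,0,0.3,0],[1,0,0,0.8,0],[1,0,0,0.7,0],[1,-0.8,-0.3,0.2,0],[1,-0.8,-0.3,0,0],[1,0,0,0,0]]]'
python3 - <<'E'
from h import *
from rig import ctrl,optics
np.set_printoptions(precision=1,suppress=True)
d=optics.capture("wrist"); pickle.dump(d,open("wrist3.pkl","wb"))
print(-d["R"].T@d["t"]); cv2.imwrite("pics/p3.png",d["img"])
p=wproj(d,np.array([466,-53,119.]));print("expected pivot px",p)
E
```

```text
time_s: 13.05
eef_pos: [460.4, 17.1, 249.4]
ee_rot: [0.0, 1.0, 0.01, -0.001]
force: [0.6, -0.4, -0.2]
grip_width: -0.001
grip_force: 0.0
[536.6  18.8 392.7]
expected pivot px [364.2 192.2]
```

View pics/p3.png

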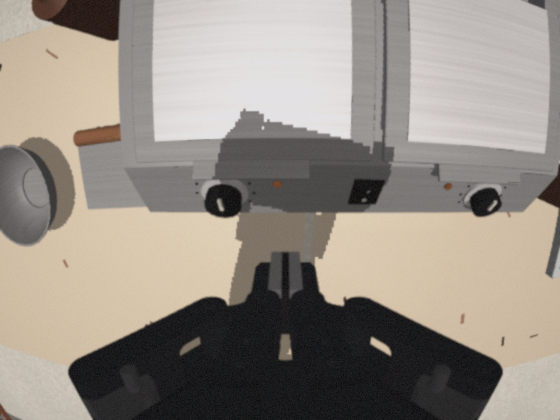

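Both lids lie flat, and the black rocker is near (366,191). That matches the prediction of (364,192).

Run:
```python
from h import *
np.set_printoptions(precision=1,suppress=True)
d=pickle.load(open("wrist3.pkl","rb")); C=-d["R"].T@d["t"]
m=(d["img"].max(2)<70).astype(np.uint8); m[:165]=0;m[212:]=0;m[:,:335]=0;m[:,:][:,395:]=0
ys,xs=np.nonzero(m); b=(xs.min(),xs.max(),ys.min(),ys.max()); print(b,xs.mean(),ys.mean())
for p,z in(((sum(b[:2])/2,sum(b[2:])/2),119),((sum(b[:2])/2,b[2]),131),((sum(b[:2])/2,b[3]),110),((b[0],190),119),((b[1],190),119)):
    r=wray(d,*p); print(p,C+r*(z-C[2])/r[2])
```

```text
(np.int64(335), np.int64(385), np.int64(174), np.int64(207)) 364.63861386138615 190.8638613861386
(np.float64(360.0), np.float64(190.5)) [467.4 -49.  119. ]
(np.float64(360.0), np.int64(174)) [484.7 -44.9 131. ]
(np.float64(360.0), np.int64(207)) [449.4 -52.6 110. ]
(np.int64(335), 190) [467.3 -26.4 119. ]
(np.int64(385), 190) [468.6 -72.3 119. ]
```

```bash
python3 -m handwheel '[[[1,0,-0.7,-0.3,0],[1,0,-0.7,-0.6,0],[1,-0.02,0,-0.6,0],[1,0,0,-0.5,0],[1,0,0,-0.2,0],[1,0,0,-0.15,0],[1,0,0,0,0]]]'
```

```text
time_s: 13.8
eef_pos: [463.1, -52.2, 131.7]
ee_rot: [-0.0, 1.0, 0.011, -0.0]
force: [-0.5, 0.4, 0.9]
grip_width: 0.001
grip_force: 0.0
```

```bash
for i in 1; do :; done; python3 -m handwheel '[[[1,0,0,-0.04,0],[1,0,0,-0.04,0],[1,0,0,-0.02,0],[1,0,0,0,0]]]'; python3 -m handwheel '[[[1,0.01,0,-0.03,0],[1,0.01,0,-0.02,0],[1,0,0,0,0]]]'
```

```text
time_s: 14.2
eef_pos: [462.8, -52.4, 127.0]
ee_rot: [0.0, 1.0, 0.011, 0.0]
force: [-0.5, -0.7, 0.4]
grip_width: 0.001
grip_force: 0.3
time_s: 14.5
eef_pos: [463.8, -52.4, 124.7]
ee_rot: [0.0, 1.0, 0.011, 0.0]
force: [-1.9, -0.1, 6.9]
grip_width: -0.001
grip_force: 3.1
```

```bash
python3 -m handwheel '[[[1,0.01,0,-0.02,0],[1,0,0,-0.01,0],[1,0,0,0,0]]]'; python3 -m handwheel '[[[1,-0.05,0,0.1,0],[1,-0.1,0,0.5,0],[1,-0.3,0.3,0.9,0],[1,0,0.9,0.3,0],[1,0,0.7,0,0],[1,0,0,0,0]]]'
python3 - <<'E'
from h import *
from rig import ctrl,optics
d=optics.capture("wrist"); im=d["img"]
p=wproj(d,np.array([467,-53,119.])); print(p)
x,y=map(int,p); a=cv2.resize(im[y-30:y+30,x-40:x+40],(400,300),interpolation=cv2.INTER_CUBIC)
q=pickle.load(open("wrist3.pkl","rb"))["img"][160:220,325:405]; a=np.hstack([cv2.resize(q,(400,300),interpolation=cv2.INTER_CUBIC),a])
e=optics.capture("side")["img"][95:265,150:340]; 
o=np.vstack([a,np.hstack([cv2.resize(im,(400,300)),cv2.resize(e,(400,300))])]); cv2.imwrite("pics/p4.png",o)
E
```

```text
time_s: 14.8
eef_pos: [464.0, -52.5, 124.3]
ee_rot: [0.0, 1.0, 0.011, -0.0]
force: [-10.9, 1.2, 21.4]
grip_width: 0.003
grip_force: 11.6
time_s: 15.4
eef_pos: [441.4, 45.6, 213.2]
ee_rot: [-0.0, 1.0, 0.013, 0.0]
force: [0.3, -0.1, -0.3]
grip_width: -0.002
grip_force: 0.0
[411.11926166 181.42131038]
```

View pics/p4.png

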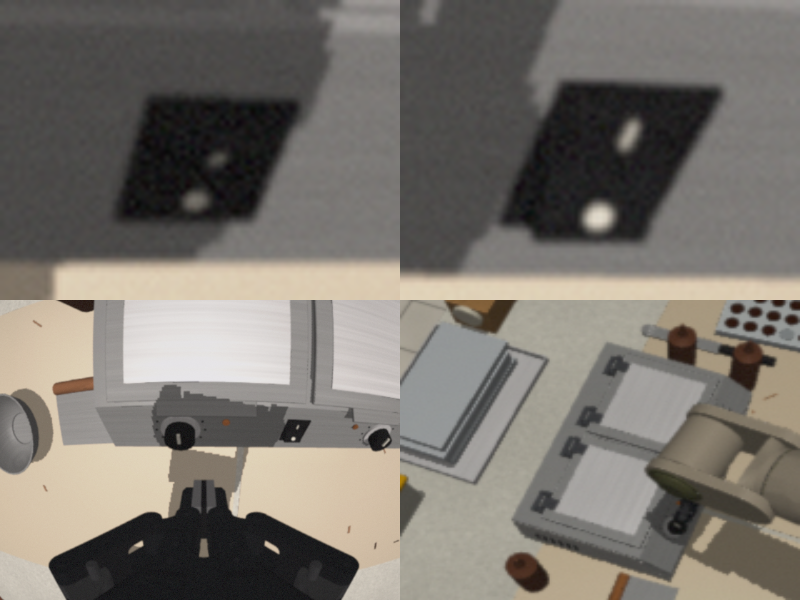

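```bash
python3 -c "
from rig import ctrl
print(ctrl.finish_job())"
```

```text
the job is handed in; nothing more can be done
None
```

I pushed both lids down slowly from outside until they stopped, then pressed the rocker's upper half in against its stop, and handed the job in at about 15 s with the arm clear. The last picture shows the lids flat and the switch apparently on; the verdict was not reported back.

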